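# Isolate a distribution board and prove it dead

## Task

Make the distribution board on the bench safe to open: with the fingertips press every branch breaker that is still on over to off, then press the main breaker off, and last press the blue key of the built-in voltage tester fully in and let it come out again. Leave the breakers that are already off alone, and do not lift or shift the tools and other things lying on and around the board.

Things in the scene. Friction and masses are not known exactly. Their poses are not given: they have to be found in the camera images.
- board: the distribution board, a cream sheet-steel box 260 x 440 x 104 mm (x, y, z) lying fixed on its back; origin at the centre of its underside, x to its top side. A window 96 x 372 mm in its cover shows one row along y: four narrow branch breakers in any order in the middle, the wide main breaker at either end and the voltage tester at the other.
- off_a (a point): branch breaker a, dark grey, fascia 92 x 52 mm (x, y), with a black rocker 36 x 26 mm in its centre. This point: middle of the rocker's OFF half (-x half, towards the robot at yaw 0; white ring; the ON half has a white bar), 12 mm from the pivot, 2 mm over the fascia, where that half lies level when off. While on, it slopes up outwards, its end 7 mm higher. Press straight down to this height. Axes as the board.
- rocker_a (a joint): rocker of branch breaker a, a shallow V, rad: 0 = on (ON half level, OFF half raised 0.44 rad, red shoulders show beside it), 0.44 = off (OFF half level, ON half raised, green shoulders show). Pivot along the board's y. About 4 to 6 N on the OFF half moves it; past the middle it snaps over and stays; it rests only at the two ends
- off_b (a point): branch breaker b, dark grey, fascia 92 x 52 mm (x, y), with a black rocker 36 x 26 mm in its centre. This point: middle of the rocker's OFF half (-x half, towards the robot at yaw 0; white ring; the ON half has a white bar), 12 mm from the pivot, 2 mm over the fascia, where that half lies level when off. While on, it slopes up outwards, its end 7 mm higher. Press straight down to this height. Axes as the board.
- rocker_b (a joint): rocker of branch breaker b, a shallow V, rad: 0 = on (ON half level, OFF half raised 0.44 rad, red shoulders show beside it), 0.44 = off (OFF half level, ON half raised, green shoulders show). Pivot along the board's y. About 4 to 6 N on the OFF half moves it; past the middle it snaps over and stays; it rests only at the two ends
- off_c (a point): branch breaker c, dark grey, fascia 92 x 52 mm (x, y), with a black rocker 36 x 26 mm in its centre. This point: middle of the rocker's OFF half (-x half, towards the robot at yaw 0; white ring; the ON half has a white bar), 12 mm from the pivot, 2 mm over the fascia, where that half lies level when off. While on, it slopes up outwards, its end 7 mm higher. Press straight down to this height. Axes as the board.
- rocker_c (a joint): rocker of branch breaker c, a shallow V, rad: 0 = on (ON half level, OFF half raised 0.44 rad, red shoulders show beside it), 0.44 = off (OFF half level, ON half raised, green shoulders show). Pivot along the board's y. About 4 to 6 N on the OFF half moves it; past the middle it snaps over and stays; it rests only at the two ends
- off_d (a point): branch breaker d, dark grey, fascia 92 x 52 mm (x, y), with a black rocker 36 x 26 mm in its centre. This point: middle of the rocker's OFF half (-x half, towards the robot at yaw 0; white ring; the ON half has a white bar), 12 mm from the pivot, 2 mm over the fascia, where that half lies level when off. While on, it slopes up outwards, its end 7 mm higher. Press straight down to this height. Axes as the board.
- rocker_d (a joint): rocker of branch breaker d, a shallow V, rad: 0 = on (ON half level, OFF half raised 0.44 rad, red shoulders show beside it), 0.44 = off (OFF half level, ON half raised, green shoulders show). Pivot along the board's y. About 4 to 6 N on the OFF half moves it; past the middle it snaps over and stays; it rests only at the two ends
- off_main (a point): main breaker, lighter grey, wider, fascia 92 x 72 mm (x, y), with a ivory rocker 44 x 36 mm in its centre. This point: middle of the rocker's OFF half (-x half, towards the robot at yaw 0; black ring; the ON half has a black bar), 14 mm from the pivot, 2 mm over the fascia, where that half lies level when off. While on, it slopes up outwards, its end 9 mm higher. Press straight down to this height. Axes as the board.
- rocker_main (a joint): rocker of the main breaker, a shallow V, rad: 0 = on (ON half level, OFF half raised 0.44 rad, red shoulders show beside it), 0.44 = off (OFF half level, ON half raised, green shoulders show). Pivot along the board's y. About 3 to 5 N on the OFF half moves it; past the middle it snaps over and stays; it rests only at the two ends
- tester: the built-in voltage tester, a light grey module 92 x 72 mm (x, y) with a round blue push key in its centre and three amber lenses; axes as the board, origin on the module's axis 10 mm below its fascia. The key, 25 mm across, stands 21 mm above the origin in a black collar 35 mm across whose top is 13 mm above the origin.
- test_key (a joint): travel of the blue key, m: 0 = out, 0.005 = fully in. Pressed straight down; spring return, about 1.5 N to start and 5 N fully in
- screwdriver: red-handled screwdriver, 190 mm, lying on the cover along the side nearer the robot, leave it there; origin at its underside
- padlock: red lockout padlock, 38 x 40 x 20 mm with a steel shackle, lying on the cover on the far side, leave it; origin at the underside of its body
- meter: blue-grey hand multimeter, 165 x 80 x 40 mm, lying on the bench to the right; origin at its underside
- tape: roll of black tape, 70 mm across, 19 mm high, on the bench to the right; origin at its underside
- spray: blue spray can, 54 mm across, 175 mm tall, standing on the bench to the left; origin at its underside
- wrench: steel wrench, 180 mm, lying on the bench to the left; origin at its underside
- gland_bin: small orange bin of cable glands, 100 x 140 x 50 mm, on the bench at the far left; origin at its underside

How it is judged:
On the way, in this order (a step that is already met when the one before it is completed fails the run):
1. all four branch breakers are off while the main is still on (value of joint each of rocker_a, rocker_b, rocker_c, rocker_d above 0.38 rad and value of joint rocker_main below 0.06 rad), for 0.1 s.
2. the main breaker is off (value of joint rocker_main above 0.38 rad), for 0.1 s.
3. the tester's key is fully in (value of joint test_key above 0.004 m), for 0.05 s.
At the end, for the whole second after the job is handed in: All four branch rockers and the main rocker are off (above 0.38 of 0.44 rad), the blue key has been pressed at least 4 of its 5 mm after that and is out again (under 1 mm), and no loose thing has moved more than 20 mm (value of joint each of rocker_a, rocker_b, rocker_c, rocker_d, rocker_main above 0.38 rad and value of joint test_key below 0.001 m and distance of each of screwdriver, padlock, meter, tape, spray, wrench, gland_bin from where it was at the start of the episode below 0.02 m); the robot touches nothing.
It fails at once if the main is switched off while a branch breaker is still on (value of joint rocker_main above 0.3 rad and value of joint any of rocker_a, rocker_b below 0.22 rad).
It fails at once if the tester's key is pressed before the main is off (value of joint test_key above 0.0025 m and value of joint rocker_main below 0.22 rad).
It fails at once if a breaker that was off is switched on (value of joint any of rocker_c, rocker_d below 0.22 rad).
It fails at once if a loose thing on or around the board is lifted or shifted more than 20 mm (distance of any of screwdriver, padlock, meter, tape, spray, wrench, gland_bin from where it was at the start of the episode above 0.02 m).
It also fails if it takes over 45 s, if anything falls off the work surface, if the arm or the gripper's body presses on something with over 40 N, if the wrist force passes 120 N, or if a joint passes its speed limit or range.

## Robot

A 7-joint arm with a two-finger parallel gripper is mounted at the origin on the work surface. World frame = base frame: x ahead of the robot, y to its left, z up, the work surface at z = 0. Lengths are in m, angles in rad, forces in N, time in s.
With the tool pointing down it reaches from about 0.425 to 0.8 m from the base axis. Payload 8.3 kg.
Tool frame: the origin (TCP) lies at the very end of the fingers, on their centre line; the grasp point (between the pads) lies 19 mm behind it; z points along the fingers, y is the direction in which the jaws open and shut (so a half turn about z gives the same grasp; the last joint's range is limited). The gripper opens to 85 mm and grips with 20 to 120 N. Pads are 22 mm wide; open, the fingers measure 114 mm over their backs; the gripper's body (76 mm by 85 mm) begins 54 mm behind the grasp point. The pads swing forward as they close: fully open they stand 13 mm farther back than shut.
Start: joints at [1.103, 0.383, 0.016, 1.37, -0.006, 1.388, -0.046], TCP at [0.246, -0.574, 0.231] pointing down, gripper open.
Joint ranges: [-2.95, 2.95], [-0.25, 2.06], [-1.52, 1.56], [0.18, 2.33], [-1.44, 4.58], [0.02, 2.06], [-3.01, 3.01]. Speed limits (rad/s): [2.39, 2.39, 3.01, 3.01, 3.14, 3.14, 3.14].

## Interface

Orientations are given as a unit quaternion [w, x, y, z].
In Python, from plant import robot gives the robot as it stands. The module is installed in compiled form; this text tells all that it offers.
- The arm moves only by the tool apply_moves, never from a script. Its argument "moves" is a list of rows, each an object with "translation": the shift along the tool's x, y, z in m, a list of three; "roll": the turn about the tool's z in degrees; "claw": the finger opening in m, from 0 to 0.0854. In form: [{"translation": [dx, dy, dz], "roll": roll, "claw": claw}, ...]. A call has 1 to 20 rows; each row shifts and turns the commanded pose from where the row before left it, along the tool's axes as they then stand; what a row does not reach is not made up. A row lasts 1/10 s, in which the tool goes at most 50 mm and 8.59 degrees, less where a joint would pass 70% of its speed; a pose out of reach is approached as far as the arm can. A call with a gripper value outside its range is refused whole. The fingers move at their own pace and stop on an object; "newtons" is the grip in N (left out, the last holds). Time passes only in rows, so rows that do not move let the fingers close. It gives the time, the measured TCP pose, the force and the opening at its end, in the units of the state.
- robot.sense(): the state, without advancing time (a new reading comes with each control period).
- robot.read_camera(name): name is "side" or "top"; returns a dict with "pixels" (420x560x3 uint8, red, green, blue), "mtx" (3x3 intrinsics, pixels), "rvec" (rotation vector, rad) and "tvec" (3), from world to camera coordinates, as OpenCV has them. Camera axes: x right, y down, z forward; pixel columns grow to the right and rows downward; lengths in m; the calibration is good to about 2 mm. A picture is of the moment at which its call begins. There is no depth.
- robot.hand_in(): hands the job in, once; it reports no verdict.
Trained networks look in a picture, given as the dict that the camera call returned (one of the last four; its "shot" number tells which), for a name from the list of things; names that differ only in an ending like _2 or _b are one class to them, and where a whole thing is asked for, a point or a joint stands for the part that bears it (a point fixed in the world has none). Each returns a list of dicts, best first, with "p" (0 to 1); they miss things now and then, are a little off and sometimes report something else, mostly with a low value. They report only what shows in the picture. A call takes as long as a camera call.
- robot.outline_of(picture, label): "region" (420x560 bool, what is visible of it) and "location" ([column, row] in pixels, amid what is visible of it).
- robot.landmark_of(picture, label): "location" ([column, row] in pixels: a listed point, or the origin of a listed thing).
The state is a dict: "time": time; "joint_pos": joint angles; "joint_vel": joint speeds; "joint_efforts": joint torques, N m; "tcp_pos": TCP position; "tool_rot": TCP orientation; "force": force on the tool from outside, world axes, zero at the start; "ft_torque": the same for the moment, N m; "gripper_width": opening from 0.0 (shut) to 1.0 (fully open).
Only numpy, scipy, OpenCV 4.12 (cv2) and the standard library are available. Lean on these libraries where they do the work, as an engineer would, in place of code of your own. Each camera call takes 0.05 s, during which the arm holds its last target.

## Working session

There is one attempt and no reset: what is moved stays moved. The work goes in short steps, Python scripts to look and compute and a tool call to move; the robot and the scene stay as the last step left them, time stands still between calls to the robot, and variables do not carry over. Pictures are saved under pics/ and viewed, and the job is handed in when it is done.

Besides the shell and the picture viewer there is one more tool, called after ">>>" by a JSON object that holds its "fn" and its "kwargs". apply_moves: Moves the arm, as the interface text tells. Its arguments: {"type":"object","properties":{"moves":{"type":"array"},"newtons":{"type":"number"}},"required":["moves"]}

```bash
mkdir -p pics
python3 - <<'E'
from plant import robot
import cv2,numpy as np
s=robot.sense(); print({k:np.round(v,3).tolist() for k,v in s.items()})
for n in("top","side"):
    p=robot.read_camera(n); cv2.imwrite(f"pics/{n}0.png",p["pixels"][:,:,::-1])
    print(n,p["mtx"].tolist(),p["rvec"],p["tvec"],p["shot"])
    for l in ("board","off_a","off_b","off_c","off_d","off_main","tester","test_key","screwdriver","padlock"):
        try: print(l,[(round(d["p"],2),np.round(d["location"],1).tolist()) for d in robot.landmark_of(p,l)][:6])
        except Exception as e: print(l,e)
E
```

```text
{'time': 0.0, 'joint_pos': [1.103, 0.384, 0.016, 1.371, -0.006, 1.388, -0.047], 'joint_vel': [-0.002, -0.001, 0.001, 0.0, 0.001, 0.001, -0.001], 'joint_efforts': [-0.001, -62.761, 0.844, -37.182, 0.017, 0.014, 0.0], 'tcp_pos': [0.246, -0.574, 0.23], 'tool_rot': [-0.001, 0.98, 0.201, -0.0], 'force': [0.69, 0.244, -0.239], 'ft_torque': [0.009, 0.001, -0.039], 'gripper_width': 1.0}
top [[398.0538228432896, 0.0, 272.52474297240855], [0.0, 398.0538228432896, 205.852172134265], [0.0, 0.0, 1.0]] [ 2.15893863 -2.19373345  0.10022252] [-0.02975453  0.52740297  1.28863356] 1
board [(0.89, [263.7, 200.1])]
off_a [(0.96, [254.1, 199.0]), (0.94, [241.8, 197.5]), (0.78, [273.5, 198.3]), (0.6, [291.8, 203.1])]
off_b [(0.96, [254.1, 199.0]), (0.94, [241.8, 197.5]), (0.78, [273.5, 198.3]), (0.6, [291.8, 203.1])]
off_c [(0.96, [254.1, 199.0]), (0.94, [241.8, 197.5]), (0.78, [273.5, 198.3]), (0.6, [291.8, 203.1])]
off_d [(0.96, [254.1, 199.0]), (0.94, [241.8, 197.5]), (0.78, [273.5, 198.3]), (0.6, [291.8, 203.1])]
off_main [(0.76, [218.0, 193.0]), (0.68, [271.4, 199.3]), (0.43, [264.5, 171.9])]
tester 
[... 362 characters left out ...]
.45843764  0.22024867  1.47362419] 2
board [(0.83, [284.6, 227.9])]
off_a [(0.68, [274.3, 192.3]), (0.62, [294.0, 217.9]), (0.56, [281.9, 199.7]), (0.5, [285.2, 206.4])]
off_b [(0.68, [274.3, 192.3]), (0.62, [294.0, 217.9]), (0.56, [281.9, 199.7]), (0.5, [285.2, 206.4])]
off_c [(0.68, [274.3, 192.3]), (0.62, [294.0, 217.9]), (0.56, [281.9, 199.7]), (0.5, [285.2, 206.4])]
off_d [(0.68, [274.3, 192.3]), (0.62, [294.0, 217.9]), (0.56, [281.9, 199.7]), (0.5, [285.2, 206.4])]
off_main [(0.67, [267.4, 189.8])]
tester []
test_key it knows: board, gland_bin, meter, off, off_main, padlock, screwdriver, spray, tape, tester, wrench
screwdriver [(0.64, [256.8, 206.3]), (0.29, [293.3, 218.5])]
padlock []
```

Run:
```python
import cv2
a=cv2.imread("pics/top0.png"); b=cv2.imread("pics/side0.png")
cv2.imwrite("pics/t_crop.png",cv2.resize(a[120:280,170:370],None,fx=4,fy=4,interpolation=cv2.INTER_CUBIC)[:600])
cv2.imwrite("pics/s_crop.png",cv2.resize(b[140:290,200:380],None,fx=4,fy=4,interpolation=cv2.INTER_CUBIC))
```

```text
(no output)
```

View pics/top0.png

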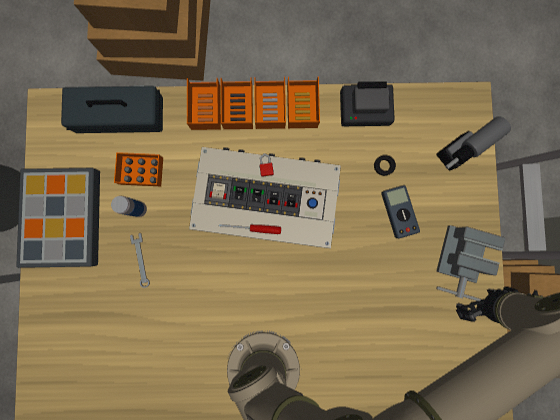

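View pics/side0.png

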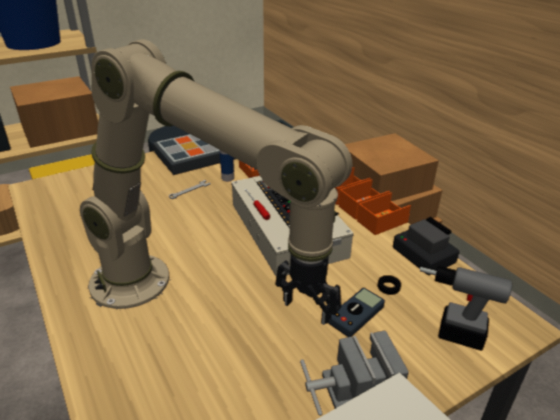

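View pics/t_crop.png

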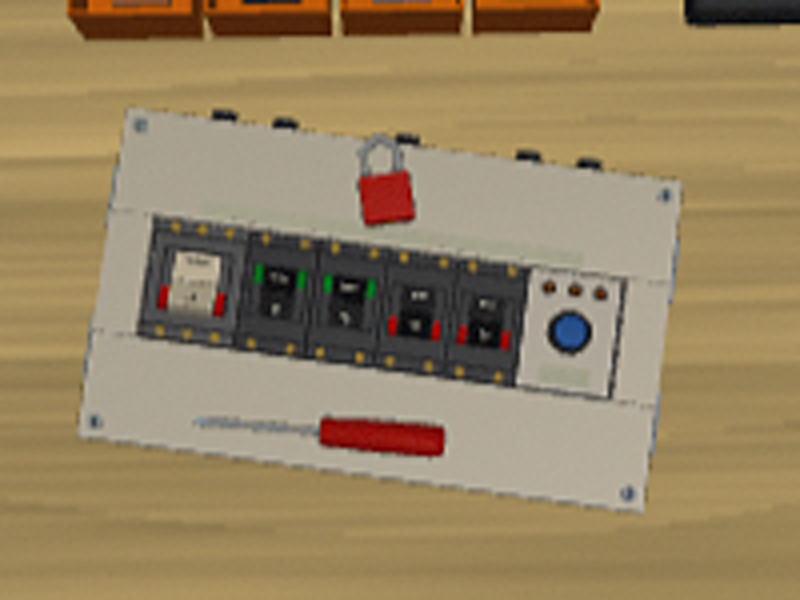

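View pics/s_crop.png

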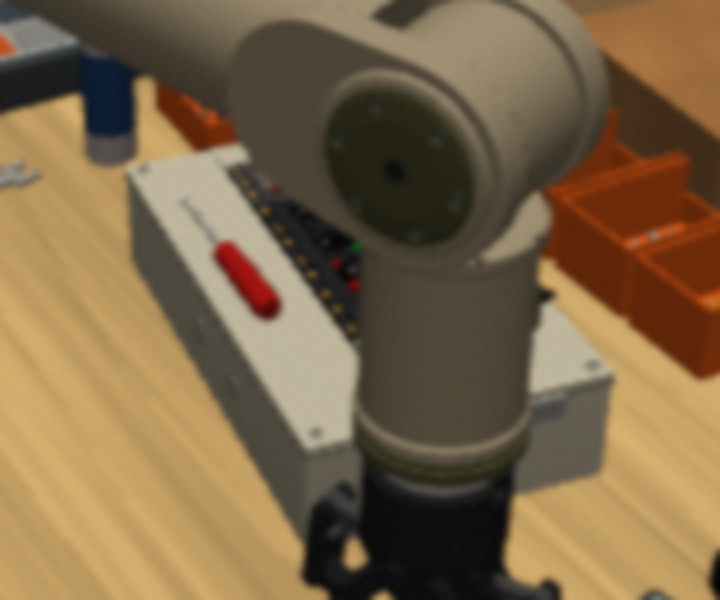

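```bash
cat > h.py <<'E'
import numpy as np,cv2
def unproj(p,uv,z):
    R,_=cv2.Rodrigues(np.array(p["rvec"],float)); t=np.array(p["tvec"],float).ravel()
    uv=np.atleast_2d(np.array(uv,float)); K=np.array(p["mtx"])
    d=(R.T@(np.linalg.inv(K)@np.c_[uv,np.ones(len(uv))].T)).T
    c=-R.T@t
    return c+d*((z-c[2])/d[:,2])[:,None]
def proj(p,X): return cv2.projectPoints(np.array(X,float).reshape(-1,3),np.array(p["rvec"],float),np.array(p["tvec"],float),np.array(p["mtx"]),None)[0].reshape(-1,2)
E
python3 - <<'E'
from h import *
from plant import robot
from scipy.optimize import least_squares
p=robot.read_camera("top")
f=lambda c:np.array(c,float)/4-0.375+np.array([170,120])
cor=f([(127,108),(682,183),(643,512),(80,436)])
loc=np.array([[.13,.22],[.13,-.22],[-.13,-.22],[-.13,.22]])
def T(q,l):
    c,s=np.cos(q[2]),np.sin(q[2]); l=np.atleast_2d(l); return np.c_[q[0]+c*l[:,0]-s*l[:,1],q[1]+s*l[:,0]+c*l[:,1]]
W=unproj(p,cor,.104)[:,:2]
r=least_squares(lambda q:(T(q,loc)-W).ravel(),[.6,0,-.1]); print("corner fit",r.x,np.abs(r.fun).max())
reg=robot.outline_of(p,"board")
print([d["p"] for d in reg]); q=r.x
def inv(q,w):
    c,s=np.cos(q[2]),np.sin(q[2]); d=np.atleast_2d(w)[:,:2]-q[:2]; return np.c_[c*d[:,0]+s*d[:,1],-s*d[:,0]+c*d[:,1]]
print("offs",inv(q,unproj(p,[[254.1,199],[241.8,197.5],[273.5,198.3],[291.8,203.1]],.105)).round(4).tolist())
print("main",inv(q,unproj(p,[[218,193.]],.105)).round(4).tolist())
pts=dict(mainrock=(195,281),bl=(140,333),tl=(153,216),tr=(624,282),br=(608,397),key=(570,332),r1=(278,296),r2=(349,306),r3=(417,314),r4=(484,323),sep_m=(248,235),sep12=(320,245),sep34=(459,265),sep4t=(528,268))
for k,v in pts.items(): print(k,inv(q,unproj(p,f(v),.105)).round(4).tolist(), unproj(p,f(v),.105).round(3).tolist())
E
```

```text
corner fit [ 0.5485967  -0.01598964 -0.14909757] 0.002588007360501632
[0.57]
offs [[-0.0119, 0.0333], [-0.0124, 0.0717], [-0.0018, -0.0259], [-0.0091, -0.084]]
main [[-0.0083, 0.1468]]
mainrock [[0.0015, 0.1471]] [[0.572, 0.129, 0.105]]
bl [[-0.0442, 0.1834]] [[0.532, 0.172, 0.105]]
tl [[0.0477, 0.1869]] [[0.623, 0.162, 0.105]]
tr [[0.045, -0.1829]] [[0.566, -0.204, 0.105]]
br [[-0.0453, -0.1814]] [[0.477, -0.189, 0.105]]
key [[0.0007, -0.1462]] [[0.528, -0.161, 0.105]]
r1 [[-0.0015, 0.0816]] [[0.559, 0.065, 0.105]]
r2 [[-0.0019, 0.026]] [[0.551, 0.01, 0.105]]
r3 [[-0.0011, -0.027]] [[0.543, -0.043, 0.105]]
r4 [[-0.0012, -0.0793]] [[0.536, -0.094, 0.105]]
sep_m [[0.0427, 0.1115]] [[0.607, 0.088, 0.105]]
sep12 [[0.0424, 0.0549]] [[0.599, 0.032, 0.105]]
sep34 [[0.0412, -0.0543]] [[0.581, -0.076, 0.105]]
sep4t [[0.046, -0.1077]] [[0.578, -0.129, 0.105]]
```

```bash
cat >> h.py <<'E'
from scipy.spatial.transform import Rotation as Ro
Q=[0.5486,-0.0160,-0.1491]
P=dict(d4=(-.012,-.080),d3=(-.012,-.027),main=(-.014,.146),key=(0,-.146))
def W(n,q=Q):
    l=P[n];c,s=np.cos(q[2]),np.sin(q[2]);return np.array([q[0]+c*l[0]-s*l[1],q[1]+s*l[0]+c*l[1]])
def tool(s):
    w,x,y,z=s["tool_rot"]; return Ro.from_quat([x,y,z,w])
def delta(s,target): return tool(s).inv().apply(np.array(target)-np.array(s["tcp_pos"]))
E
python3 - <<'E'
from h import *
from plant import robot
s=robot.sense();R=tool(s).as_matrix();a=np.arctan2(R[1,0],R[0,0]);print("yaw",a,"roll",np.degrees(a-Q[2]))
Rn=R@Ro.from_euler('z',a-Q[2]).as_matrix()
for n in P: print(n,W(n),(Rn.T@(np.r_[W(n),.2]-s["tcp_pos"])).round(4))
E
```

```text
yaw 0.404829238254511 roll 31.73780750088011
d4 [ 0.52484928 -0.09332984] [ 0.2041 -0.5172  0.0314]
d3 [ 0.53272234 -0.04091786] [ 0.2041 -0.5702  0.0314]
main [0.55644336 0.13045983] [ 0.2021 -0.7432  0.0314]
key [ 0.52691197 -0.16038016] [ 0.2161 -0.4512  0.0314]
```

>>> {"fn": "apply_moves", "kwargs": {"moves": [{"translation":[0,0,0],"roll":7.94,"claw":0},{"translation":[0,0,0],"roll":7.94,"claw":0},{"translation":[0,0,0],"roll":7.94,"claw":0},{"translation":[0,0,0],"roll":7.94,"claw":0},{"translation":[0.0136,-0.0345,0],"roll":0,"claw":0},{"translation":[0.0136,-0.0345,0],"roll":0,"claw":0},{"translation":[0.0136,-0.0345,0],"roll":0,"claw":0},{"translation":[0.0136,-0.0345,0],"roll":0,"claw":0},{"translation":[0.0136,-0.0345,0],"roll":0,"claw":0},{"translation":[0.0136,-0.0345,0],"roll":0,"claw":0},{"translation":[0.0136,-0.0345,0],"roll":0,"claw":0},{"translation":[0.0136,-0.0345,0],"roll":0,"claw":0},{"translation":[0.0136,-0.0345,0],"roll":0,"claw":0},{"translation":[0.0136,-0.0345,0],"roll":0,"claw":0},{"translation":[0.0136,-0.0345,0],"roll":0,"claw":0},{"translation":[0.0136,-0.0345,0],"roll":0,"claw":0},{"translation":[0.0136,-0.0345,0],"roll":0,"claw":0},{"translation":[0.0136,-0.0345,0],"roll":0,"claw":0},{"translation":[0.0136,-0.0345,0],"roll":0,"claw":0},{"translation":[0,0,0],"roll":0,"claw":0}]}}

```text
time: 3.1
tcp_pos: [0.5269, -0.0868, 0.2314]
tool_rot: [-0.001, 0.998, -0.07, 0.001]
force: [0.5, 0.5, -0.2]
gripper_width: -0.001
```

Run:
```python
from h import *
from plant import robot
s=robot.sense(); print({k:np.round(v,3).tolist() for k,v in s.items() if k in("time","tcp_pos","tool_rot","force","gripper_width")})
print("to d4",delta(s,np.r_[W("d4"),.14]))
im={}
for n in("top","side"):
    p=robot.read_camera(n); a=p["pixels"][:,:,::-1]; im[n]=a; cv2.imwrite(f"pics/{n}1.png",a)
    print(n,proj(p,s["tcp_pos"]),proj(p,np.r_[W("d4"),.11]))
a=im["side"]; cv2.imwrite("pics/s1c.png",cv2.resize(a[120:270,190:390],None,fx=4,fy=4,interpolation=cv2.INTER_CUBIC))
```

```text
{'time': 3.1, 'tcp_pos': [0.527, -0.087, 0.231], 'tool_rot': [-0.001, 0.998, -0.07, 0.001], 'force': [0.518, 0.451, -0.202], 'gripper_width': -0.001}
to d4 [-0.00116635  0.00704989  0.0914119 ]
top [[290.11900598 198.85205359]] [[290.47077355 203.70433943]]
side [[294.25866914 183.11514696]] [[293.74002182 216.55739622]]
```

View pics/s1c.png

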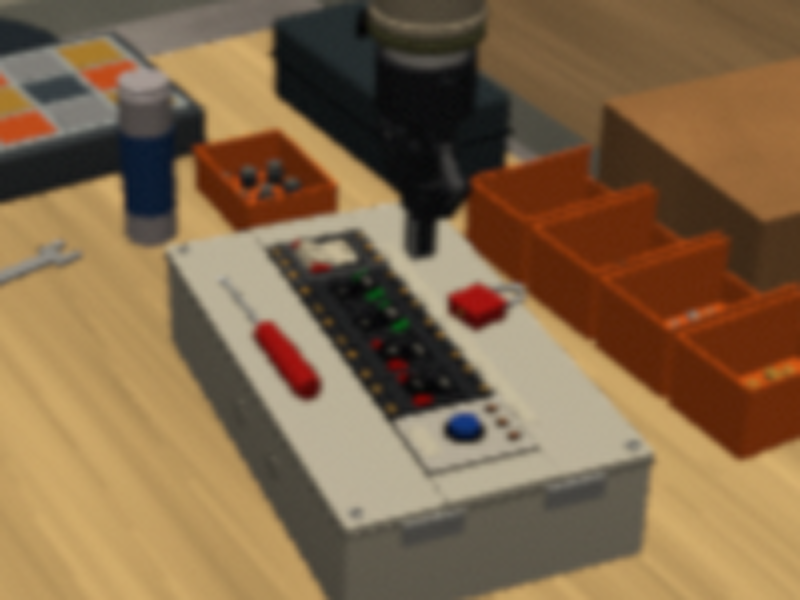

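View pics/top1.png

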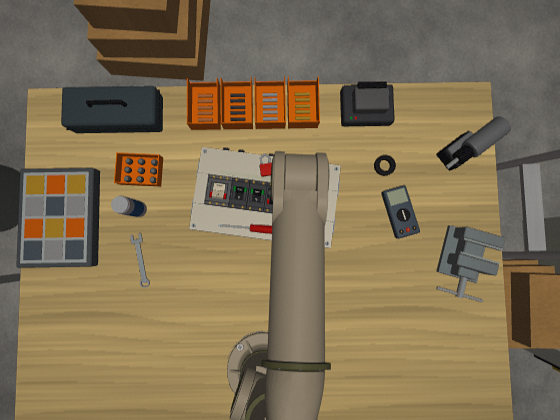

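Run:
```python
from h import *
from plant import robot
from scipy.optimize import least_squares
ps=robot.read_camera("side")
def Wd(q,l):
    c,s=np.cos(q[2]),np.sin(q[2]);l=np.atleast_2d(np.array(l,float));return np.c_[q[0]+c*l[:,0]-s*l[:,1],q[1]+s*l[:,0]+c*l[:,1],l[:,2]]
f=lambda c:np.array(c,float)/4-0.375+np.array([190,120])
obs={(-.13,.22,.104):(170,250),(-.13,-.22,.104):(345,530),(.13,-.22,.104):(653,461)}
g=lambda l:((proj(ps,Wd(Q,l))-[190,120]+.375)*4).round(0).tolist()
for l,o in obs.items(): print(l,o,g(l))
def back(uv,z):
    w=unproj(ps,f(uv),z)[:,:2]-Q[:2]; c,s=np.cos(Q[2]),np.sin(Q[2]); return np.c_[c*w[:,0]+s*w[:,1],-s*w[:,0]+c*w[:,1]].round(4)[0].tolist()
for z in (.095,.1,.105,.11):
    print(z,"tester near corner",back((433,474),z),"tester right",back((540,448),z),"tester/br left",back((393,415),z),"row far-left",back((268,247),z))
print("key top",[ (z,back((464,424),z)) for z in (.105,.11,.115,.12)])
print("r4 bar",back((441,384),.105))
a=ps["pixels"][:,:,::-1][120:270,190:390]; b=cv2.resize(a,None,fx=4,fy=4,interpolation=cv2.INTER_CUBIC).copy()
for l in [(-.13,.22,.104),(-.13,-.22,.104),(.13,-.22,.104),(-.012,-.08,.106),(-.012,-.027,.106),(-.014,.146,.106),(0,-.146,.115)]:
    x,y=g(l)[0]; cv2.circle(b,(int(x),int(y)),3,(255,0,255),1)
cv2.imwrite("pics/s1o.png",b)
```

```text
(-0.13, 0.22, 0.104) (170, 250) [[164.0, 246.0]]
(-0.13, -0.22, 0.104) (345, 530) [[346.0, 528.0]]
(0.13, -0.22, 0.104) (653, 461) [[656.0, 451.0]]
0.095 tester near corner [-0.0383, -0.1725] tester right [0.054, -0.1724] tester/br left [-0.036, -0.0888] row far-left [-0.0377, 0.1985]
0.1 tester near corner [-0.0412, -0.1785] tester right [0.0506, -0.1784] tester/br left [-0.0389, -0.0952] row far-left [-0.0406, 0.1905]
0.105 tester near corner [-0.0441, -0.1845] tester right [0.0473, -0.1844] tester/br left [-0.0418, -0.1017] row far-left [-0.0435, 0.1824]
0.11 tester near corner [-0.047, -0.1905] tester right [0.0439, -0.1904] tester/br left [-0.0447, -0.1081] row far-left [-0.0463, 0.1744]
key top [(0.105, [0.0057, -0.1336]), (0.11, [0.0025, -0.1398]), (0.115, [-0.0006, -0.1461]), (0.12, [-0.0038, -0.1524])]
r4 bar [0.0119, -0.0758]
```

View pics/s1o.png

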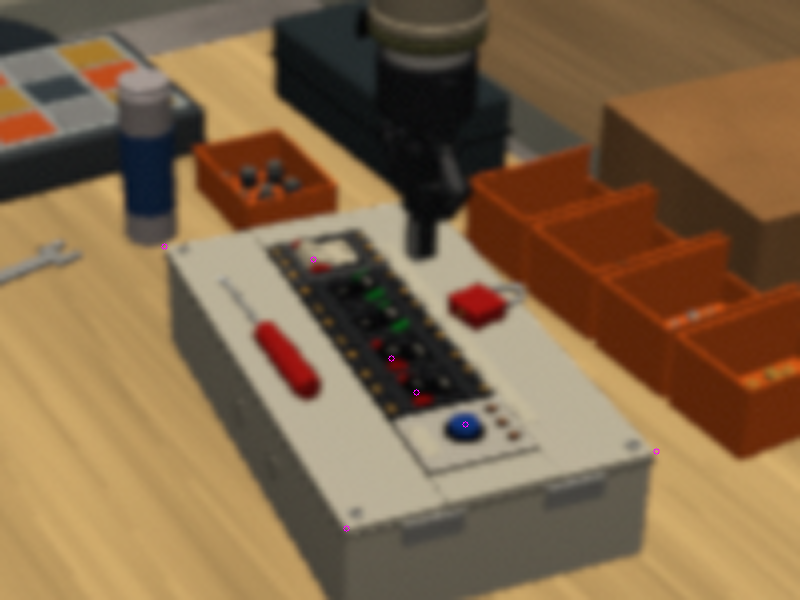

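>>> {"fn": "apply_moves", "kwargs": {"moves": [{"translation":[-0.0012,0.007,0],"roll":0,"claw":0},{"translation":[0,0,0.03],"roll":0,"claw":0},{"translation":[0,0,0.03],"roll":0,"claw":0},{"translation":[0,0,0.03],"roll":0,"claw":0},{"translation":[0,0,0.014],"roll":0,"claw":0},{"translation":[0,0,0],"roll":0,"claw":0}]}}

```text
time: 3.85
tcp_pos: [0.521, -0.1011, 0.1256]
tool_rot: [-0.0, 0.997, -0.076, -0.002]
force: [-0.4, -1.1, 1.0]
gripper_width: -0.002
```

```bash
cat > st.py <<'E'
from h import *
from plant import robot
import sys
s=robot.sense(); print({k:np.round(v,4).tolist() for k,v in s.items() if k in("time","tcp_pos","tool_rot","force","gripper_width")})
print("to",sys.argv[1],delta(s,np.r_[W(sys.argv[1]),.106]).round(4))
p=robot.read_camera("side"); a=p["pixels"][:,:,::-1][160:260,230:363]
cv2.imwrite(f"pics/{sys.argv[2]}.png",cv2.resize(a,None,fx=6,fy=6,interpolation=cv2.INTER_CUBIC))
E
python3 st.py d4 a1
```

```text
{'time': 3.85, 'tcp_pos': [0.521, -0.1011, 0.1256], 'tool_rot': [-0.0, 0.9971, -0.0757, -0.002], 'force': [-0.4096, -1.1135, 1.0293], 'gripper_width': -0.0018}
to d4 [ 0.0027 -0.0083  0.0195]
```

View pics/a1.png

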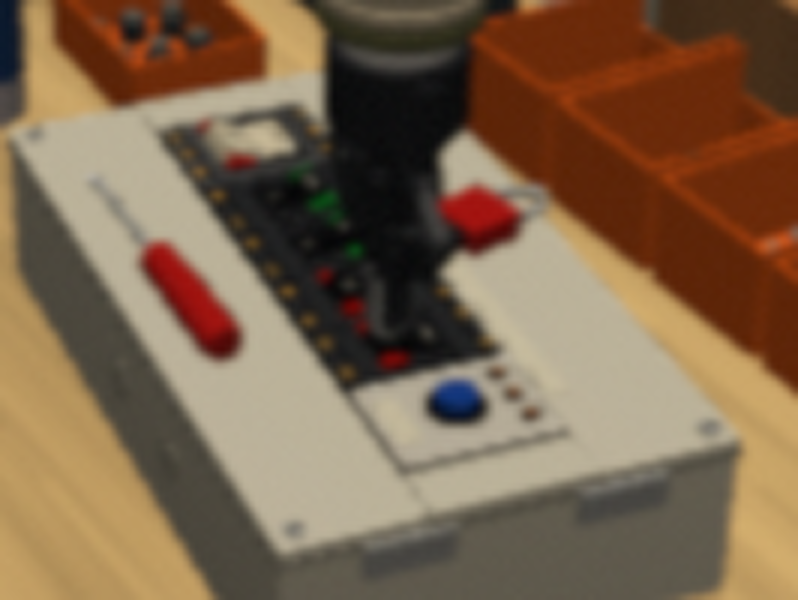

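>>> {"fn": "apply_moves", "kwargs": {"moves": [{"translation":[0,0,0],"roll":0,"claw":0},{"translation":[0,0,0],"roll":0,"claw":0}]}}

```text
time: 4.1
tcp_pos: [0.5238, -0.1002, 0.1291]
tool_rot: [0.0, 0.997, -0.075, 0.001]
force: [-0.5, -0.0, -0.7]
gripper_width: 0.001
```

```bash
python3 st.py d4 a2
```

```text
{'time': 4.1, 'tcp_pos': [0.5238, -0.1002, 0.1291], 'tool_rot': [0.0002, 0.9972, -0.0748, 0.0014], 'force': [-0.4825, -0.0398, -0.6588], 'gripper_width': 0.0006}
to d4 [-0.     -0.0069  0.0231]
```

>>> {"fn": "apply_moves", "kwargs": {"moves": [{"translation":[0,-0.0069,0],"roll":0,"claw":0},{"translation":[0,0,0.004],"roll":0,"claw":0},{"translation":[0,0,0.004],"roll":0,"claw":0},{"translation":[0,0,0.004],"roll":0,"claw":0},{"translation":[0,0,0],"roll":0,"claw":0},{"translation":[0,0,0],"roll":0,"claw":0},{"translation":[0,0,0],"roll":0,"claw":0}]}}

```text
time: 4.85
tcp_pos: [0.5237, -0.0929, 0.1154]
tool_rot: [-0.0, 0.997, -0.075, -0.0]
force: [-2.8, 2.3, 3.7]
gripper_width: 0.003
```

```bash
python3 st.py d4 a3
```

```text
{'time': 4.85, 'tcp_pos': [0.5237, -0.0929, 0.1154], 'tool_rot': [-0.0001, 0.9972, -0.0746, -0.0001], 'force': [-2.7992, 2.2907, 3.6785], 'gripper_width': 0.0029}
to d4 [0.0012 0.0003 0.0094]
```

View pics/a3.png

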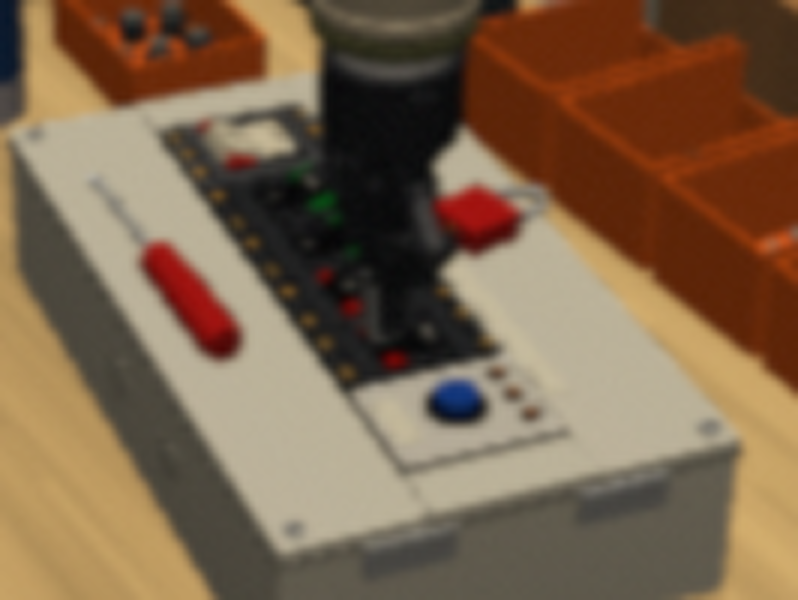

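>>> {"fn": "apply_moves", "kwargs": {"moves": [{"translation":[0,0,0.002],"roll":0,"claw":0},{"translation":[0,0,0.002],"roll":0,"claw":0},{"translation":[0,0,0.002],"roll":0,"claw":0},{"translation":[0,0,0.002],"roll":0,"claw":0},{"translation":[0,0,0],"roll":0,"claw":0},{"translation":[0,0,0],"roll":0,"claw":0}]}}

```text
time: 5.5
tcp_pos: [0.524, -0.0933, 0.109]
tool_rot: [0.0, 0.997, -0.075, 0.001]
force: [-8.7, 1.2, 17.4]
gripper_width: -0.005
```

```bash
python3 st.py d4 a4
```

```text
{'time': 5.5, 'tcp_pos': [0.524, -0.0933, 0.109], 'tool_rot': [0.0003, 0.9972, -0.0748, 0.0005], 'force': [-8.6587, 1.1579, 17.4329], 'gripper_width': -0.0051}
to d4 [ 0.0008 -0.0001  0.003 ]
```

View pics/a4.png

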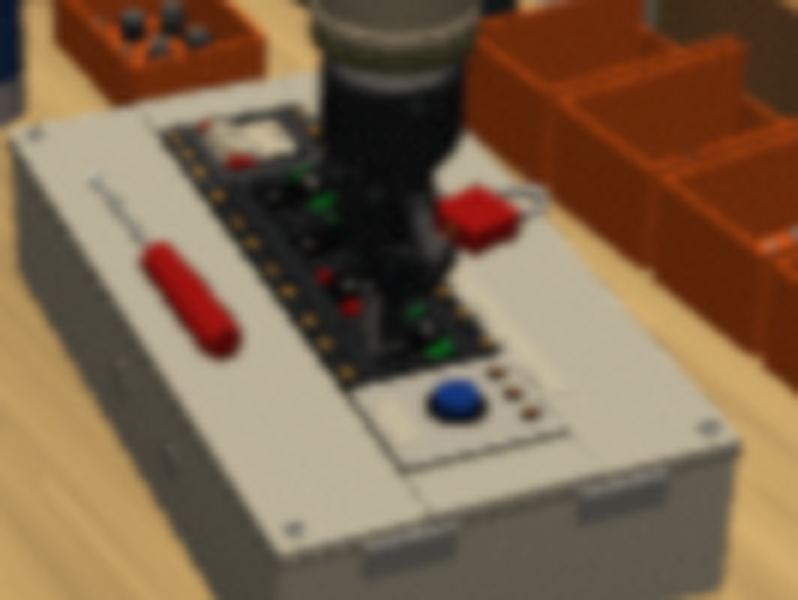

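>>> {"fn": "apply_moves", "kwargs": {"moves": [{"translation":[0,0,-0.015],"roll":0,"claw":0},{"translation":[0,0,-0.015],"roll":0,"claw":0},{"translation":[-0.001,-0.0265,0],"roll":0,"claw":0},{"translation":[-0.001,-0.0265,0],"roll":0,"claw":0},{"translation":[0,0,0],"roll":0,"claw":0},{"translation":[0,0,0],"roll":0,"claw":0},{"translation":[0,0,0],"roll":0,"claw":0}]}}

```text
time: 6.25
tcp_pos: [0.5296, -0.0415, 0.137]
tool_rot: [0.0, 0.997, -0.075, -0.0]
force: [0.2, -0.9, 0.5]
gripper_width: 0.001
```

```bash
python3 st.py d3 a5
```

```text
{'time': 6.25, 'tcp_pos': [0.5296, -0.0415, 0.137], 'tool_rot': [0.0003, 0.9972, -0.0753, -0.0002], 'force': [0.2319, -0.9016, 0.4937], 'gripper_width': 0.0014}
to d3 [ 0.003  -0.0011  0.031 ]
```

View pics/a5.png

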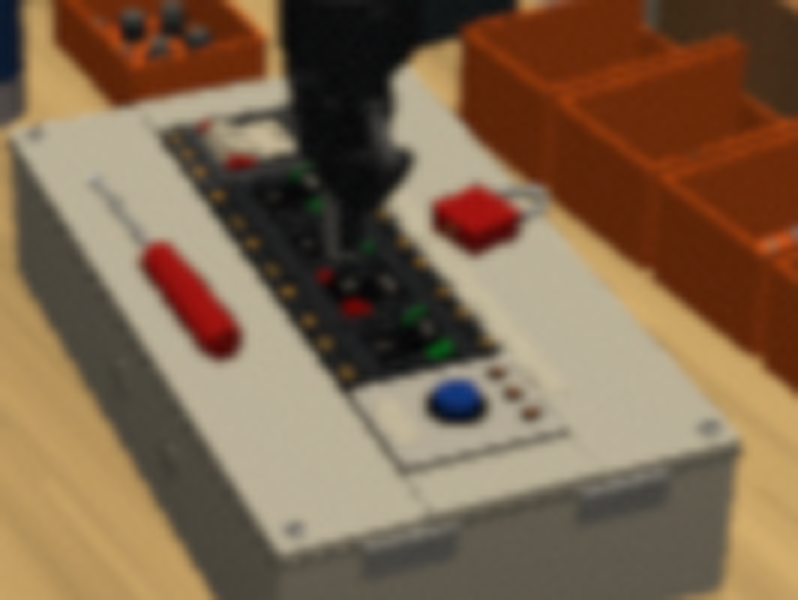

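>>> {"fn": "apply_moves", "kwargs": {"moves": [{"translation":[0.001,-0.001,0.008],"roll":0,"claw":0},{"translation":[0,0,0.008],"roll":0,"claw":0},{"translation":[0,0,0.003],"roll":0,"claw":0},{"translation":[0,0,0.003],"roll":0,"claw":0},{"translation":[0,0,0.002],"roll":0,"claw":0},{"translation":[0,0,0.002],"roll":0,"claw":0},{"translation":[0,0,0.002],"roll":0,"claw":0},{"translation":[0,0,0.001],"roll":0,"claw":0},{"translation":[0,0,0],"roll":0,"claw":0},{"translation":[0,0,0],"roll":0,"claw":0}]}}

```text
time: 7.3
tcp_pos: [0.5311, -0.0395, 0.1092]
tool_rot: [0.0, 0.997, -0.075, 0.0]
force: [-3.1, -0.3, 8.7]
gripper_width: -0.0
```

```bash
python3 st.py d3 a6
```

```text
{'time': 7.3, 'tcp_pos': [0.5311, -0.0395, 0.1092], 'tool_rot': [0.0001, 0.9972, -0.0746, 0.0004], 'force': [-3.0965, -0.2619, 8.7268], 'gripper_width': -0.0005}
to d3 [0.0018 0.0012 0.0032]
```

View pics/a6.png

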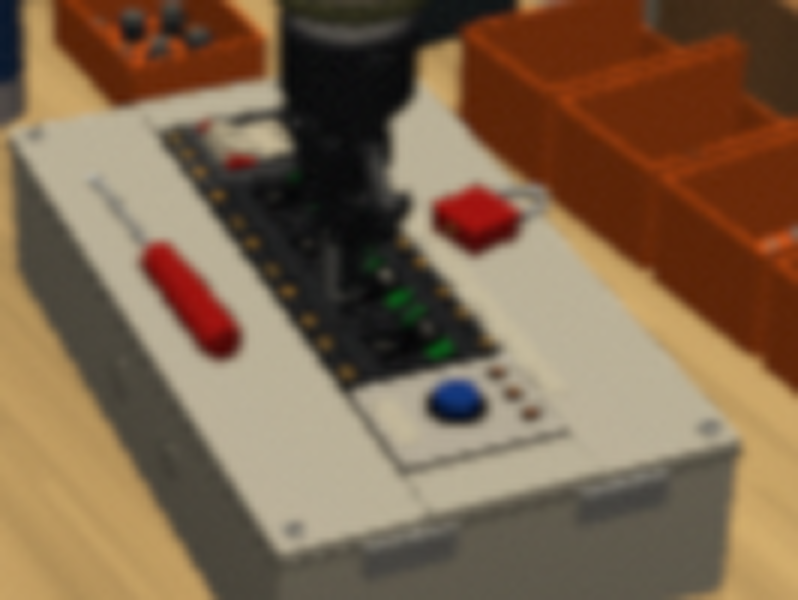

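>>> {"fn": "apply_moves", "kwargs": {"moves": [{"translation":[0,0,-0.02],"roll":0,"claw":0},{"translation":[0,0,-0.02],"roll":0,"claw":0},{"translation":[0,-0.034,0],"roll":0,"claw":0},{"translation":[0,-0.034,0],"roll":0,"claw":0},{"translation":[0,-0.034,0],"roll":0,"claw":0},{"translation":[0,-0.034,0],"roll":0,"claw":0},{"translation":[0,-0.034,0],"roll":0,"claw":0},{"translation":[0,0,0],"roll":0,"claw":0},{"translation":[0,0,0],"roll":0,"claw":0},{"translation":[0,0,0],"roll":0,"claw":0}]}}

```text
time: 8.35
tcp_pos: [0.5563, 0.1273, 0.1481]
tool_rot: [0.0, 0.997, -0.075, -0.0]
force: [-1.1, 0.1, -0.3]
gripper_width: 0.002
```

```bash
python3 st.py main a7
python3 - <<'E'
from plant import robot
import cv2
p=robot.read_camera("top"); cv2.imwrite("pics/top7.png",cv2.resize(p["pixels"][:,:,::-1][140:260,180:350],None,fx=4,fy=4,interpolation=cv2.INTER_CUBIC))
E
```

```text
{'time': 8.35, 'tcp_pos': [0.5563, 0.1273, 0.1481], 'tool_rot': [0.0004, 0.9972, -0.0754, -0.0001], 'force': [-1.0871, 0.0585, -0.3276], 'gripper_width': 0.0018}
to main [-0.0003 -0.0032  0.0421]
```

View pics/a7.png

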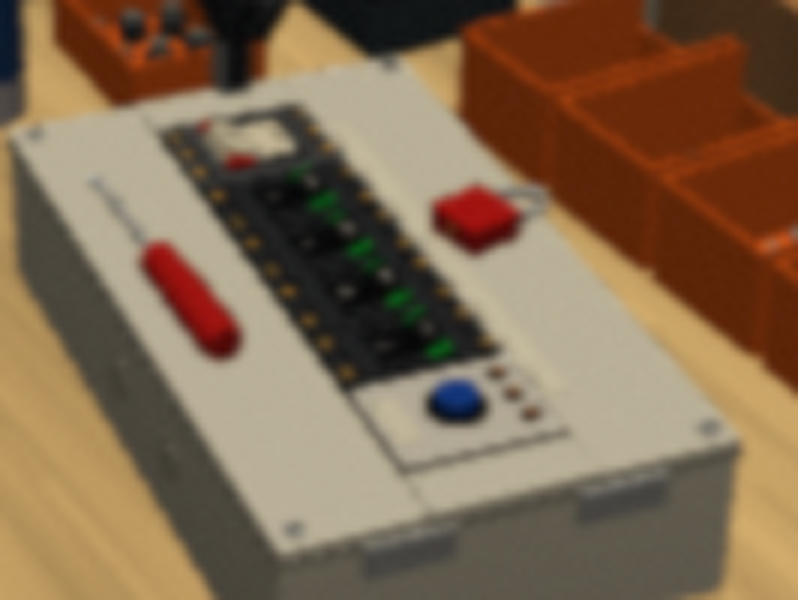

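View pics/top7.png

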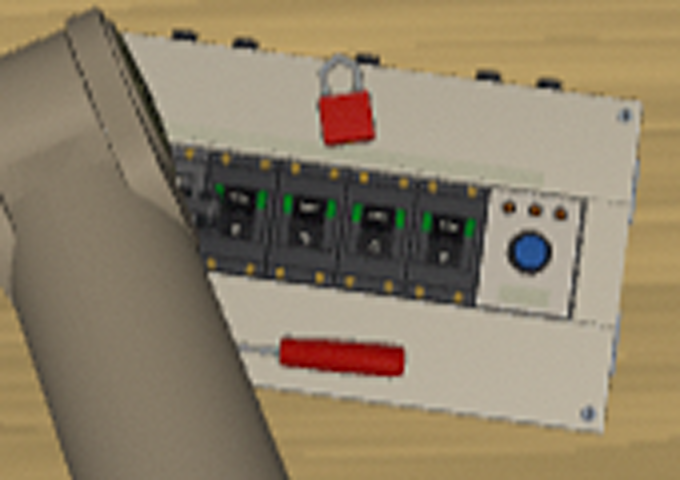

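All four branches show green and the main still shows red. Next is the main.

>>> {"fn": "apply_moves", "kwargs": {"moves": [{"translation":[-0.002,-0.003,0.01],"roll":0,"claw":0},{"translation":[0,0,0.01],"roll":0,"claw":0},{"translation":[0,0,0.006],"roll":0,"claw":0},{"translation":[0,0,0.003],"roll":0,"claw":0},{"translation":[0,0,0.003],"roll":0,"claw":0},{"translation":[0,0,0.002],"roll":0,"claw":0},{"translation":[0,0,0.002],"roll":0,"claw":0},{"translation":[0,0,0.002],"roll":0,"claw":0},{"translation":[0,0,0.002],"roll":0,"claw":0},{"translation":[0,0,0],"roll":0,"claw":0},{"translation":[0,0,0],"roll":0,"claw":0}]}}

```text
time: 9.55
tcp_pos: [0.5549, 0.1319, 0.1092]
tool_rot: [-0.0, 0.997, -0.075, 0.0]
force: [-3.1, -1.7, 6.8]
gripper_width: -0.001
```

```bash
python3 st.py main a8
```

```text
{'time': 9.55, 'tcp_pos': [0.5549, 0.1319, 0.1092], 'tool_rot': [-0.0, 0.9972, -0.0747, 0.0004], 'force': [-3.1058, -1.7174, 6.7985], 'gripper_width': -0.0009}
to main [0.0018 0.0012 0.0032]
```

View pics/a8.png

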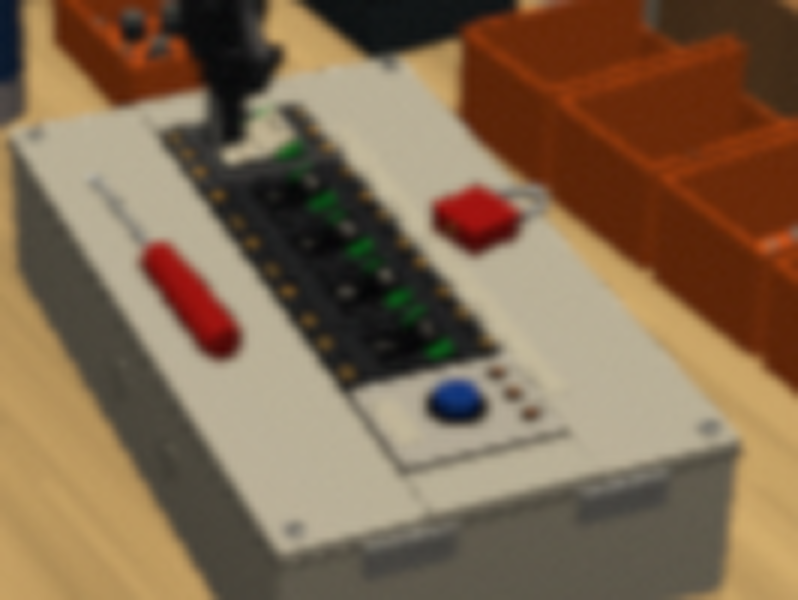

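>>> {"fn": "apply_moves", "kwargs": {"moves": [{"translation":[0,0,-0.02],"roll":0,"claw":0},{"translation":[0,0,-0.03],"roll":0,"claw":0},{"translation":[0,0,0],"roll":0,"claw":0},{"translation":[0.0016,0.0292,0],"roll":0,"claw":0},{"translation":[0.0016,0.0292,0],"roll":0,"claw":0},{"translation":[0.0016,0.0292,0],"roll":0,"claw":0},{"translation":[0.0016,0.0292,0],"roll":0,"claw":0},{"translation":[0.0016,0.0292,0],"roll":0,"claw":0},{"translation":[0.0016,0.0292,0],"roll":0,"claw":0},{"translation":[0.0016,0.0292,0],"roll":0,"claw":0},{"translation":[0.0016,0.0292,0],"roll":0,"claw":0},{"translation":[0.0016,0.0292,0],"roll":0,"claw":0},{"translation":[0.0016,0.0292,0],"roll":0,"claw":0},{"translation":[0,0,0],"roll":0,"claw":0},{"translation":[0,0,0],"roll":0,"claw":0},{"translation":[0,0,0],"roll":0,"claw":0}]}}

```text
time: 11.2
tcp_pos: [0.5272, -0.158, 0.1581]
tool_rot: [-0.0, 0.997, -0.074, 0.0]
force: [-0.4, 0.8, -0.3]
gripper_width: -0.001
```

```bash
python3 st.py key a9;  python3 - <<'E'
from plant import robot
import cv2
p=robot.read_camera("top"); cv2.imwrite("pics/top9.png",cv2.resize(p["pixels"][:,:,::-1][140:260,180:350],None,fx=4,fy=4,interpolation=cv2.INTER_CUBIC))
E
```

```text
{'time': 11.2, 'tcp_pos': [0.5272, -0.158, 0.1581], 'tool_rot': [-0.0004, 0.9973, -0.074, 0.0], 'force': [-0.4354, 0.8494, -0.3097], 'gripper_width': -0.0013}
to key [0.0001 0.0024 0.0521]
```

View pics/a9.png

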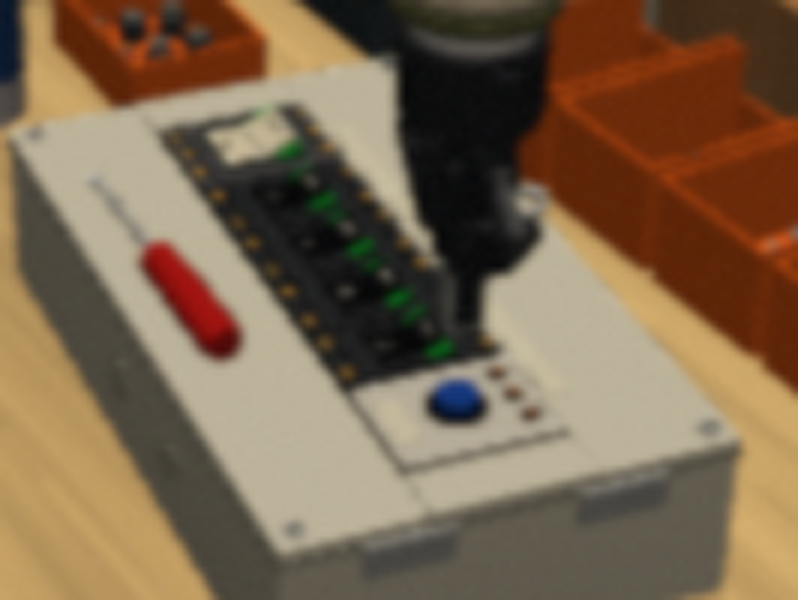

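View pics/top9.png

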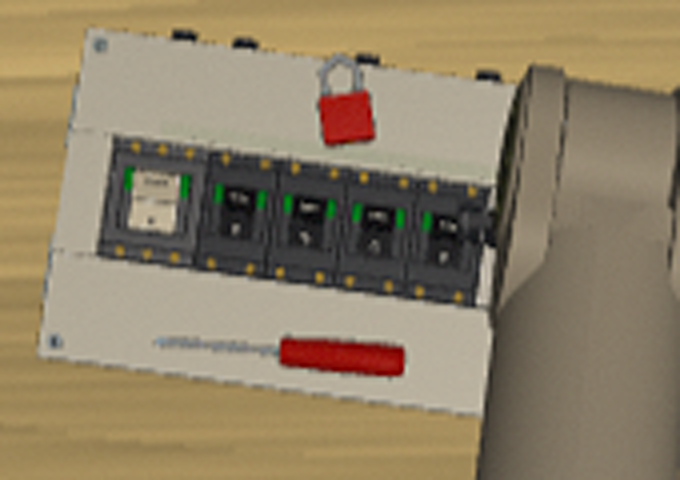

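>>> {"fn": "apply_moves", "kwargs": {"moves": [{"translation":[0,0.0022,0.015],"roll":0,"claw":0},{"translation":[0,0,0.012],"roll":0,"claw":0},{"translation":[0,0,0.008],"roll":0,"claw":0},{"translation":[0,0,0.003],"roll":0,"claw":0},{"translation":[0,0,0.002],"roll":0,"claw":0},{"translation":[0,0,0.002],"roll":0,"claw":0},{"translation":[0,0,0.002],"roll":0,"claw":0},{"translation":[0,0,0.001],"roll":0,"claw":0},{"translation":[0,0,0],"roll":0,"claw":0},{"translation":[0,0,0],"roll":0,"claw":0}]}}

```text
time: 12.3
tcp_pos: [0.5268, -0.1613, 0.1137]
tool_rot: [-0.0, 0.997, -0.075, 0.0]
force: [-1.7, 1.6, 4.2]
gripper_width: 0.0
```

```bash
python3 st.py key a10
```

```text
{'time': 12.3, 'tcp_pos': [0.5268, -0.1613, 0.1137], 'tool_rot': [-0.0001, 0.9972, -0.0746, 0.0003], 'force': [-1.658, 1.6475, 4.2239], 'gripper_width': 0.0003}
to key [-0.     -0.0009  0.0077]
```

View pics/a10.png

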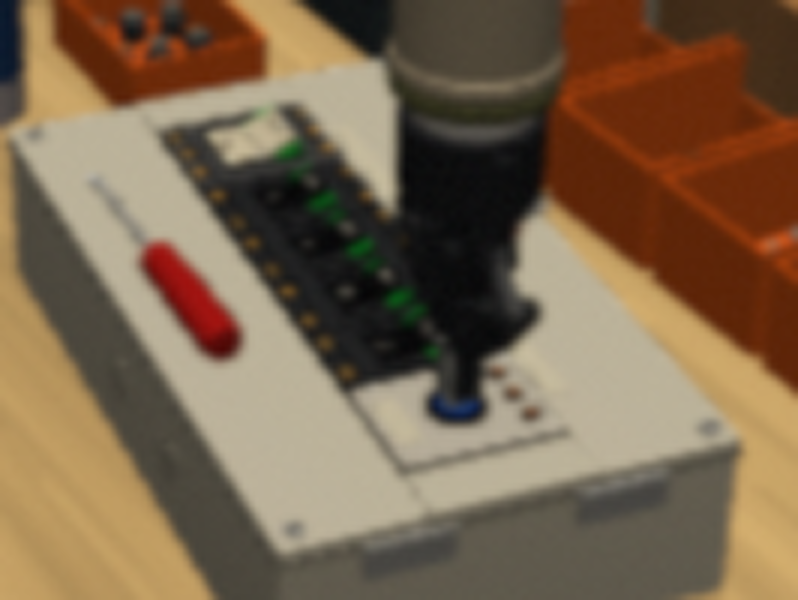

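Contact reads 4.2 N, so the key is most of the way in. I press on until the force is clearly above 5 N.

>>> {"fn": "apply_moves", "kwargs": {"moves": [{"translation":[0,0,0.002],"roll":0,"claw":0},{"translation":[0,0,0.002],"roll":0,"claw":0},{"translation":[0,0,0.001],"roll":0,"claw":0},{"translation":[0,0,0],"roll":0,"claw":0},{"translation":[0,0,0],"roll":0,"claw":0}]}}

```text
time: 12.85
tcp_pos: [0.527, -0.1613, 0.1125]
tool_rot: [0.0, 0.997, -0.075, 0.001]
force: [-16.8, 5.3, 37.5]
gripper_width: -0.002
```

```bash
python3 st.py key a11
```

```text
{'time': 12.85, 'tcp_pos': [0.527, -0.1613, 0.1125], 'tool_rot': [0.0005, 0.9972, -0.0746, 0.0011], 'force': [-16.8392, 5.2622, 37.4835], 'gripper_width': -0.0022}
to key [-0.0003 -0.0009  0.0065]
```

>>> {"fn": "apply_moves", "kwargs": {"moves": [{"translation":[0,0,-0.01],"roll":0,"claw":0},{"translation":[0,0,-0.03],"roll":0,"claw":0},{"translation":[0,0,-0.04],"roll":0,"claw":0},{"translation":[0,0,-0.04],"roll":0,"claw":0},{"translation":[0,0.04,0],"roll":0,"claw":0},{"translation":[0,0.04,0],"roll":0,"claw":0},{"translation":[0,0.04,0],"roll":0,"claw":0},{"translation":[0,0.04,0],"roll":0,"claw":0},{"translation":[0,0.04,0],"roll":0,"claw":0},{"translation":[0,0,0],"roll":0,"claw":0},{"translation":[0,0,0],"roll":0,"claw":0},{"translation":[0,0,0],"roll":0,"claw":0}]}}

```text
time: 14.1
tcp_pos: [0.4973, -0.358, 0.228]
tool_rot: [-0.0, 0.997, -0.074, -0.0]
force: [0.4, 0.4, 0.1]
gripper_width: 0.002
```

```bash
python3 st.py key a12;  python3 - <<'E'
from plant import robot
import cv2
p=robot.read_camera("top"); cv2.imwrite("pics/top12.png",p["pixels"][:,:,::-1])
E
```

```text
{'time': 14.1, 'tcp_pos': [0.4973, -0.358, 0.228], 'tool_rot': [-0.0005, 0.9973, -0.074, -0.0], 'force': [0.3666, 0.3814, 0.0876], 'gripper_width': 0.0022}
to key [ 1.000e-04 -1.997e-01  1.221e-01]
```

View pics/a12.png

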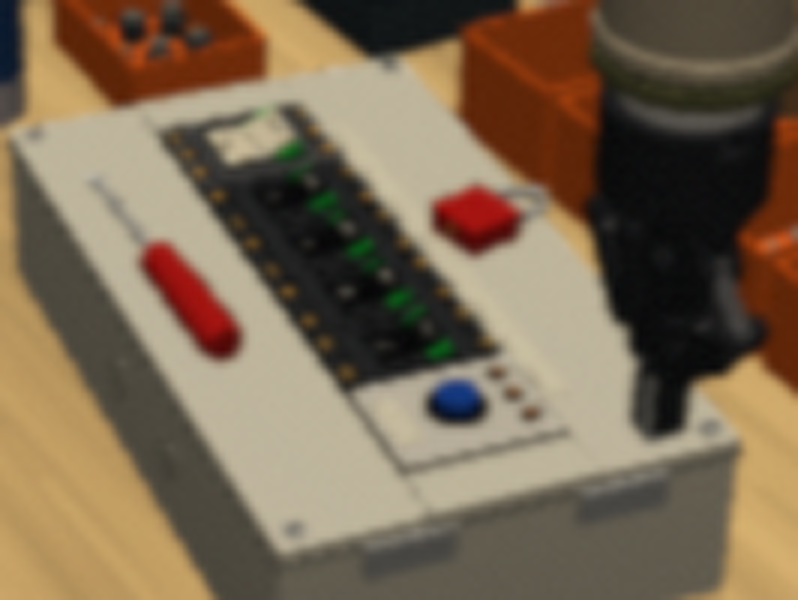

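View pics/top12.png

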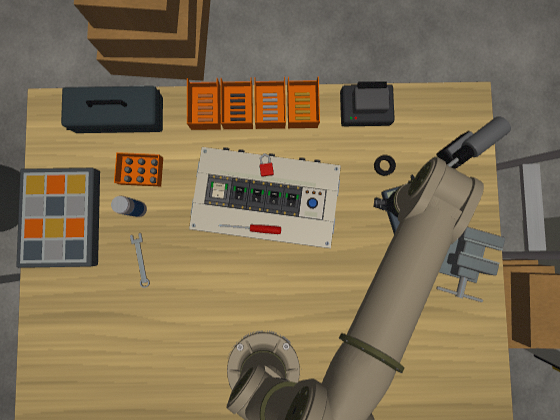

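All five rockers show green, the key is out, the loose things are where they were and nothing touches the arm, so I hand in.

```bash
python3 -c "
from plant import robot
print(robot.hand_in())"
```

```text
the job is handed in; nothing more can be done
None
```

The job is done and handed in at about 14 s. With the fingers shut, I pressed the two branch breakers that were still on over to off, then the main breaker, and last the blue key. The two branch breakers that were already off were left alone.

- **Key press:** The key went down about 5 mm to a hard stop. The last push read 37 N, well above the 5 N it needs, but within the 120 N wrist limit; it was the fingertips that pressed. I then let it come out again.
- **Breakers and key in the last pictures:** All four branch breakers and the main show green shoulders, and the key stands out.
- **Loose things:** The screwdriver, padlock, tape, spray can, wrench and gland bin look unmoved. The multimeter is hidden behind the arm in the last top picture, so I did not see it at the end. The arm only passed over it, with the tool about 0.23 m up.
- **Robot:** The arm stands clear and the force reads near zero.

The only disagreement was in height. The rockers bottomed out about 3 mm higher than I had estimated from the pictures, which did no harm.

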